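# Lock the spoon rail with its R-clip

### The job

Take the R-clip out of the slot in the bamboo rest and lock the open end of the spoon rail with it: find the cross-hole in the top of the rail by feel with the clip's straight leg, then push the clip straight down, without forcing it, until its bent leg has ridden over the side of the rail and snapped in underneath and the clip's grip sits fully home on the rail. Let go, and leave the mug, the tea tin and the measuring spoons undisturbed.

Things in the scene. Friction and masses are not known exactly. Their poses are not given: they have to be found in the camera images.
- clip: R-clip, 0.05 kg, parked legs down in the rest. Origin: on the underside of its grip, on the straight leg's axis; z up. Grip: grey plastic block, x -17..27, y -6..6, z 0..36 mm, pinched across y. Straight leg: 5 mm steel wire cut square at the tip (4 mm across its last 1 mm), from the origin down to z = -52. Clip home: grip's underside on the rail's top, bent leg hugging the rail, on either side.
- clip_grip (a point): Where to pinch the clip: middle of the grip's thickness, 25 mm above its underside, 5 mm from the straight leg's axis in x. Keep the fingertips above the underside: the rail (or the rest's cheeks) comes right up to it.
- clip_tip (a point): The tip of the clip's straight leg, 52 mm below the clip's origin.
- bent_leg (a joint): Spring angle (rad) of the clip's bent leg: 0 relaxed, grows as it spreads. 4 mm wire in the clip's xz plane, from x = 14 at the grip down at x = 13, in to a neck (x 7, z -19.5 mm), flared out to its end (x 13, z -31). Passing the rail's widest part spreads it to 0.15 to 0.25 (downward push of 3 to 8 N, squeeze on the rail about 20 N); it springs back below 0.05 when home. Spring 0.9 N m/rad.
- stand: Fixed aluminium stand with a round horizontal rail, 20 mm in diameter, along the stand's y, axis 130 mm above the shelf. Origin: on the shelf below the middle of the hole's possible places; z up. Open end of the rail at y = -50 mm, spoons at y = 108, both within 18 mm. Near the open end a vertical cross-hole, 6.5 mm wide, bevelled to 8.5 mm at its mouths, goes through the rail's middle.
- rail_axis (a point): Point on the rail's axis, 130 mm above the stand's origin, same axes: middle of the hole's possible places. The rail, a stiff fit, may have been left up to 18 mm either way along y with its hole; that shift is not measured (hole at x = 0, y = -18..18 mm from here). It holds against 80 N. A leg tip pressed beside the hole stops on the rail's top, 10 mm above this point; over the hole it goes in.
- post_top (a point): Centre of the top of the post (30 x 24 mm, 142 mm tall, foot 85 x 85 x 12 mm) that carries the rail, at y = 155 mm of the stand.
- rest: Fixed bamboo spatula rest. Origin: on the shelf under the parked clip's origin, axes as the parked clip's at the start (within 3 degrees). Two upright cheeks, tops at 66 mm, x -19..-9 and 19..29, y -17..17 mm, carry the ends of the clip's grip; base y -30..90 mm, with two ridges 24 mm high at y = 55 and 80.
- mug: Bystander: empty red enamel mug, 80 mm in diameter and height, origin at the centre of its underside.
- tin: Bystander: closed stainless tea tin with a hinged lid, 78 x 78 x 109 mm, origin at the centre of its underside.
- spoons (a joint): Bystander: set of yellow measuring spoons hooked on the rail, hanging 90 mm down; angle of swing about the rail (rad), 0 hanging straight.
There are look-alikes about, which are no part of the job. Leave any blue look-alike of the clip alone.

How it is judged (in metres and radians):
On the way, in this order (a step that is already met when the one before it is completed fails the run):
1. the clip is lifted clear out of the rest (height (world z) of clip above 0.125 m), for 0.1 s.
2. the straight leg is in the cross-hole, the clip upright (z of clip_tip in the frame of rail_axis below 0.003 m and x of clip_tip in the frame of rail_axis between -0.004 and 0.004 m and y of clip_tip in the frame of rail_axis between -0.0215 and 0.0215 m and angle between clip's own z axis and vertical below 0.2 rad), for 0.1 s.
At the end, for the whole second after the job is handed in: The clip is at rest, released, upright within 0.2 rad, its straight leg through the cross-hole (origin within 4 mm of the rail's axis across it and 21.5 mm of site rail_axis along it), its grip's underside within 2.5 mm of the rail's top, and the bent leg sprung back (below 0.08 rad) under the rail (z of clip in the frame of rail_axis between 0.007 and 0.0125 m and x of clip in the frame of rail_axis between -0.004 and 0.004 m and y of clip in the frame of rail_axis between -0.0215 and 0.0215 m and angle between clip's own z axis and vertical below 0.2 rad and value of joint bent_leg below 0.08 rad and linear speed of clip below 0.01 m/s); the robot touches nothing.
It fails at once if the clip is forced against the rail or stand with more than 35 N (contact force between clip and stand above 35 N).
It fails at once if the clip is dropped on the shelf (height (world z) of clip below 0.045 m).
It fails at once if the mug is moved more than 15 mm (distance of mug from where it was at the start of the episode above 0.015 m).
It fails at once if the tin is moved more than 15 mm (distance of tin from where it was at the start of the episode above 0.015 m).
It fails at once if the measuring spoons are swung by more than 0.4 rad (value of joint spoons above 0.4 rad or value of joint spoons below -0.4 rad).
It also fails if it takes over 72 s, if anything falls off the work surface, if the arm or the gripper's body presses on something with over 40 N, if the wrist force passes 120 N, or if a joint passes its speed limit or range.

### The arm

A 7-joint arm with a two-finger parallel gripper is mounted at the origin on the work surface. World frame = base frame: x ahead of the robot, y to its left, z up, the work surface at z = 0. Lengths are in mm, angles in degrees, forces in N, time in s.
With the tool pointing down it reaches from about 400 to 875 mm from the base axis. Payload 6.5 kg.
Tool frame: the origin (TCP) lies at the very end of the fingers, on their centre line; the grasp point (between the pads) lies 19 mm behind it; z points along the fingers, y is the direction in which the jaws open and shut (so a half turn about z gives the same grasp; the last joint's range is limited). The gripper opens to 85 mm and grips with 20 to 120 N. Pads are 22 mm wide; open, the fingers measure 114 mm over their backs; the gripper's body (76 mm by 85 mm) begins 54 mm behind the grasp point. The pads swing forward as they close: fully open they stand 13 mm farther back than shut.
Start: joints at [-73.808, 30.733, -0.252, 88.115, 0.149, 61.152, -4.079], TCP at [222.146, 610.853, 231.29] pointing down, gripper open.
Joint ranges: [-154.64, 154.64], [-21.42, 123.67], [-72.66, 72.17], [13.99, 137.28], [-74.86, 254.86], [10.95, 109.41], [-158.01, 158.01]. Speed limits (degrees/s): [136.94, 136.94, 180, 180, 180, 180, 180].

### API

Orientations are given as [roll, pitch, yaw] about the fixed x, y, z axes, in that order (R = Rz(yaw) Ry(pitch) Rx(roll)).
In Python, from cell import * gives the robot as it stands.
- The arm moves only by the tool move_arm, never from a script. Its argument "rows" is one flat list of numbers, 7 for each row, row after row: the shift along the tool's x, y, z each as a share of 20 cm, from -1 to 1, then the turn, a rotation vector about the tool's x, y, z each as a share of 180 degrees, from -1 to 1, then the opening, from -1 (shut) to 1 (fully open), so that 0 is half open. In form: [dx, dy, dz, wx, wy, wz, grip, dx, dy, dz, wx, wy, wz, grip, ...]. A call has 1 to 5 rows; each row is the pose to reach, as a shift and turn from the pose commanded when the call began, along the tool's axes at that moment, turning the shorter way round; what a row does not reach only later rows make up. A row lasts 1/8 s, in which the tool goes at most 62.5 mm and 10.7 degrees, less where a joint would pass 70% of its speed; a pose out of reach is approached as far as the arm can. A call with a number of a shift or a turn outside -1 to 1 is refused whole. A call with a gripper value outside its range is refused whole. The fingers move at their own pace and stop on an object; "newtons" is the grip in N (left out, the last holds). Time passes only in rows, so rows that repeat a pose let the fingers close. It gives the time, the measured TCP pose, the force and the opening at its end, in the units of the state.
- sense(): the state, without advancing time (a new reading comes with each control period).
- grab_frame(name): name is "side" or "top" or "wrist"; returns the picture (400x640x3 uint8, red, green, blue); there is no depth.
- camera_info(name): a dict with "fx", "fy", "cx", "cy" (pixels), "distortion" ([k1, k2, p1, p2, k3] as OpenCV has them; the pictures are not rectified), "R" (3x3) and "t" (3): a world point X has camera coordinates R X + t. Camera axes: x right, y down, z forward; pixel columns grow to the right and rows downward; lengths in mm; the calibration is good to about 2 mm. A picture is of the moment at which its call begins: read the wrist's pose just before it. camera_info takes no time and is no camera call; for the wrist camera it gives the pose at the moment of the call.
- sign_off(): hands the job in, once; it reports no verdict.
The state is a dict: "t": time; "joints": joint angles; "joint_vel": joint speeds; "effort": joint torques, N m; "position": TCP position; "orientation": TCP orientation; "force": force on the tool from outside, world axes, zero at the start; "wrist_torque": the same for the moment, N m; "grip_width": finger opening in mm.
Only numpy, scipy, OpenCV 4.12 (cv2) and the standard library are available. Lean on these libraries where they do the work, as an engineer would, in place of code of your own. Each camera call takes 0.05 s, during which the arm holds its last target.

## Working session

There is one attempt and no reset: what is moved stays moved. The work goes in short steps, Python scripts to look and compute and a tool call to move; the robot and the scene stay as the last step left them, time stands still between calls to the robot, and variables do not carry over. Pictures are saved under pics/ and viewed, and the job is handed in when it is done.

Besides the shell and the picture viewer there is one more tool, called after "Call:" in YAML: its name, and indented under it one key for each argument. move_arm: Moves the arm, as the interface text tells. Its arguments: {"type":"object","properties":{"rows":{"type":"array"},"newtons":{"type":"number"}},"required":["rows"]}

```bash
ls; mkdir -p pics; python3 - <<'E'
from cell import *
import cv2
s=sense();print(s)
for n in ["side","top","wrist"]:
    c=camera_info(n);print(n,{k:(v if k not in('R','t') else [list(map(lambda a:round(float(a),4),r)) if k=='R' else round(float(r),2) for r in v]) for k,v in c.items()})
    im=grab_frame(n);cv2.imwrite(f'pics/{n}0.png',im[:,:,::-1])
E
```

```text
pics
{'t': 0.0, 'joints': array([-73.80777466,  30.77818667,  -0.25462426,  88.17319994,
         0.14845503,  61.15027085,  -4.08056003]), 'joint_vel': array([-0.03078671, -0.0648887 ,  0.17826478,  0.09461885, -0.0140183 ,
       -0.03952435,  0.04454635]), 'effort': array([ 3.26284517e-04, -5.83418119e+01,  1.04892533e+00, -2.59098351e+01,
        1.23913542e-02,  9.52120026e-03,  4.17316392e-05]), 'position': array([221.94650262, 610.24358801, 230.38820332]), 'orientation': array([-1.79898902e+02,  6.81944914e-03,  1.60017845e+02]), 'force': array([ 0.0291917 , -0.13988931, -0.33767578]), 'wrist_torque': array([-0.00897953, -0.05524116, -0.03067581]), 'grip_width': 85.13245706120604}
side {'fx': 399.04933648619937, 'fy': 399.04933648619937, 'cx': 313.8595684332287, 'cy': 197.03663376880672, 'distortion': array([-0.06685669,  0.        ,  0.        ,  0.        ,  0.        ]), 'R': [[0.9976, -0.0689, 0.0089], [-0.0296, -0.5365, -0.8434], [0.0629, 0.8411, -0.5372]], 't': [-602.09, 77.07, 1012.55]}
top {'fx': 475.5641981788891, 'fy': 475.5641981788891, 'cx': 316.5667900131972, 'cy': 198.3879664261492, 'distortion': array([-0.08675298,  0.        ,  0.        ,  0.        ,  0.        ]), 'R': [[0.027, -0.9996, 0.0105], [-0.986, -0.0284, -0.1642], [0.1645, -0.0059, -0.9864]], 't': [-80.95, 617.65, 1037.69]}
wrist {'fx': 347.5040360910765, 'fy': 347.5040360910765, 'cx': 321.3532675970863, 'cy': 201.5162284526928, 'distortion': array([-0.07869479,  0.        ,  0.        ,  0.        ,  0.        ]), 'R': [[0.3425, 0.9395, -0.002], [0.891, -0.3242, 0.3179], [0.298, -0.1107, -0.9481]], 't': [-647.67, -40.69, 380.33]}
```

View pics/side0.png

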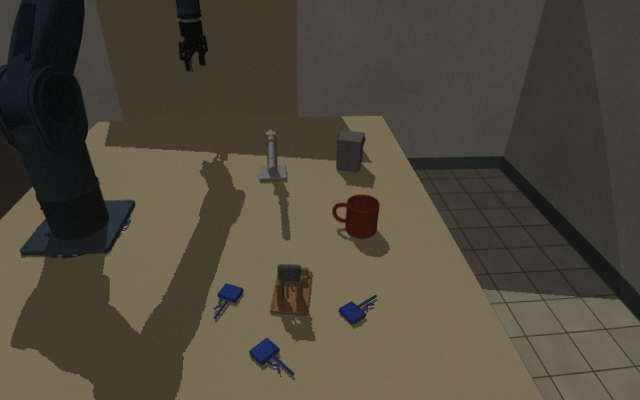

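View pics/top0.png

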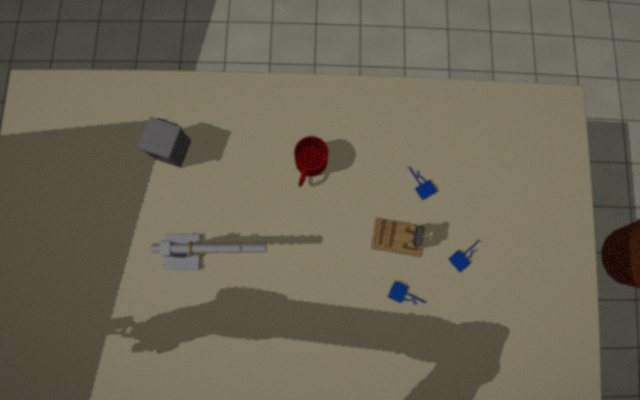

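View pics/wrist0.png

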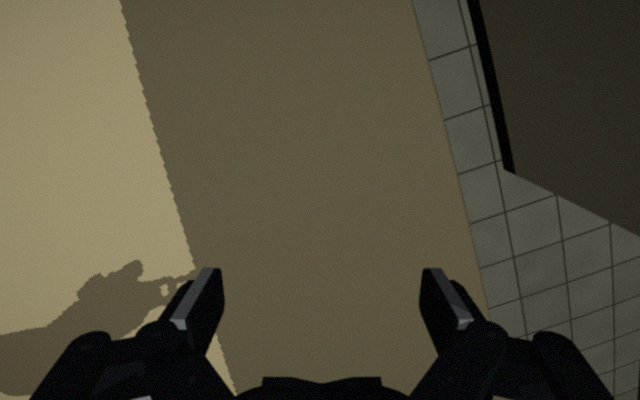

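The top view shows the rail from (160,248) to (266,248), the rest with the clip at about (417,236), the mug at (311,157) and the tin at (165,140). There are three blue look-alikes. I'll zoom in.

```bash
python3 - <<'E'
import cv2,numpy as np
t=cv2.imread('pics/top0.png');s=cv2.imread('pics/side0.png')
g=lambda im:np.clip((im/255.)**0.6*255,0,255).astype('uint8')
a=cv2.resize(g(t[205:275,360:445]),None,fx=7,fy=7,interpolation=cv2.INTER_CUBIC)
b=cv2.resize(g(t[215:285,140:280]),None,fx=5.5,fy=5.5,interpolation=cv2.INTER_CUBIC)
c=cv2.resize(g(s[255:320,260:325]),None,fx=9,fy=9,interpolation=cv2.INTER_CUBIC)
for n,i in zip('abc',[a,b,c]): cv2.imwrite(f'pics/z_{n}.png',i);print(i.shape)
E
```

```text
(490, 595, 3)
(385, 770, 3)
(585, 585, 3)
```

View pics/z_a.png

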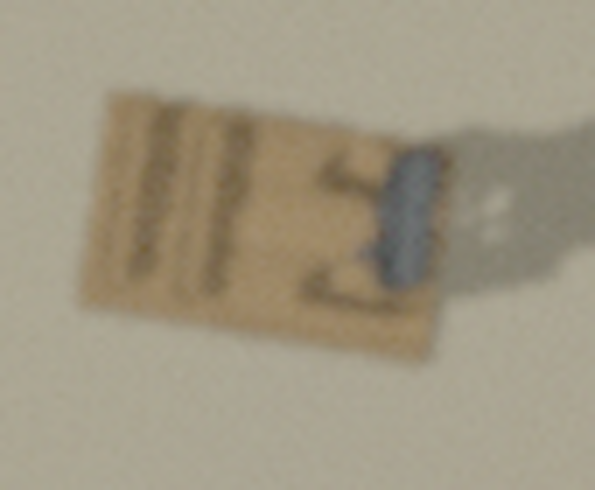

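View pics/z_b.png

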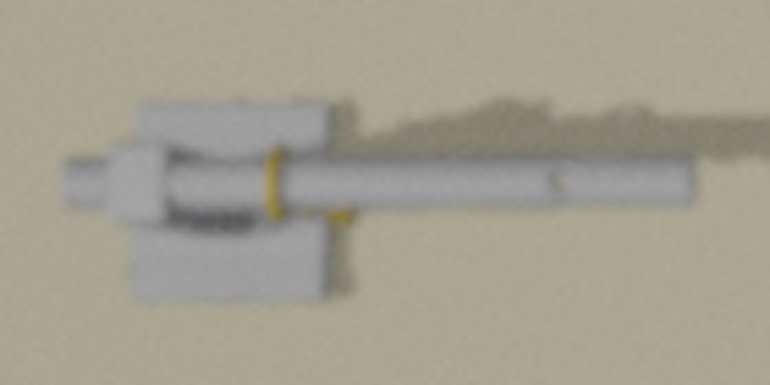

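View pics/z_c.png

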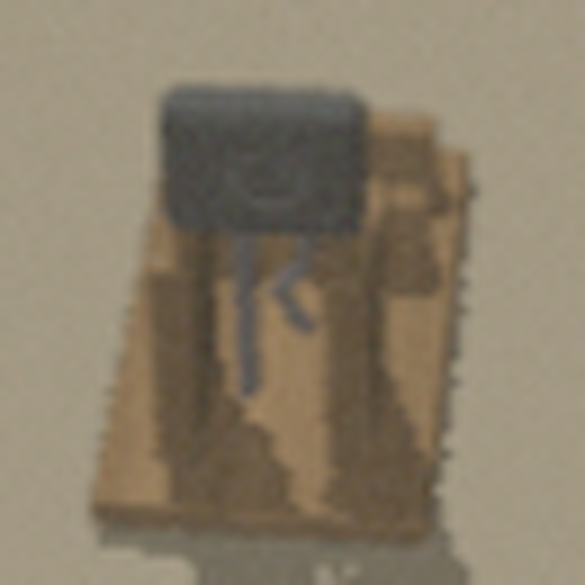

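```bash
cat > h.py <<'E'
from cell import *
import cv2,numpy as np
from scipy.spatial.transform import Rotation as Rn
def ray(c,px):
    K=np.array([[c['fx'],0,c['cx']],[0,c['fy'],c['cy']],[0,0,1]])
    p=cv2.undistortPoints(np.array(px,float).reshape(-1,1,2),K,np.array(c['distortion'],float)).reshape(-1,2)
    R=np.array(c['R']);t=np.array(c['t'])
    d=np.c_[p,np.ones(len(p))]@R
    return -R.T@t,d
def onz(c,px,z):
    o,d=ray(c,px);return o+d*((z-o[2])/d[:,2])[:,None]
def tri(cs,pxs):
    A=0;b=0
    for c,p in zip(cs,pxs):
        o,d=ray(c,[p]);d=d[0]/np.linalg.norm(d[0]);P=np.eye(3)-np.outer(d,d);A=A+P;b=b+P@o
    return np.linalg.solve(A,b)
def proj(c,X):
    K=np.array([[c['fx'],0,c['cx']],[0,c['fy'],c['cy']],[0,0,1]])
    r,_=cv2.Rodrigues(np.array(c['R'],float))
    return cv2.projectPoints(np.array(X,float).reshape(-1,1,3),r,np.array(c['t'],float),K,np.array(c['distortion'],float))[0].reshape(-1,2)
def shares(target,rpy):
    "shift (tool axes, share) and rotvec share from measured pose"
    s=sense();R=Rn.from_euler('xyz',s['orientation'],degrees=True)
    T=Rn.from_euler('xyz',rpy,degrees=True)
    return R.inv().apply(np.array(target)-s['position'])/200,(R.inv()*T).as_rotvec()/np.pi
E
python3 - <<'E'
from h import *
np.set_printoptions(suppress=True,precision=2)
ct=camera_info('top');cs=camera_info('side')
za=lambda p:[(360+x/7-.43,205+y/7-.43) for x,y in p]
zb=lambda p:[(140+x/5.5-.4,215+y/5.5-.4) for x,y in p]
zc=lambda p:[(260+x/9-.44,255+y/9-.44) for x,y in p]
print('rest corners z~10',onz(ct,za([(110,90),(80,303),(430,358),(455,145)]),10))
print('grip top corners z102',onz(ct,za([(397,150),(443,150),(425,285),(385,283)]),102))
print('hole/end/leftend z140',onz(ct,zb([(558,181),(692,181),(65,181),(692,157),(692,207)]),140))
print('hole at z140, rail at 2', onz(ct,zb([(300,157),(300,207),(650,157),(650,207)]),130))
print('clip leg tip px side z 14', onz(cs,zc([(249,392)]),14),'grip top corners side', onz(cs,zc([(165,90),(362,90)]),102))
s=sense();print(s['t'],s['position'])
E
```

```text
rest corners z~10 [[ 584.87 -204.26   10.  ]
 [ 512.66 -194.76   10.  ]
 [ 497.13 -312.96   10.  ]
 [ 569.27 -321.94   10.  ]]
grip top corners z102 [[ 556.61 -281.89  102.  ]
 [ 556.99 -296.33  102.  ]
 [ 514.9  -290.43  102.  ]
 [ 515.22 -277.95  102.  ]]
hole/end/leftend z140 [[497.41  90.24 140.  ]
 [498.93  39.79 140.  ]
 [491.35 277.83 140.  ]
 [507.95  40.17 140.  ]
 [489.19  39.37 140.  ]]
hole at z140, rail at 2 [[504.01 190.98 130.  ]
 [485.02 189.75 130.  ]
 [508.15  57.14 130.  ]
 [489.21  56.29 130.  ]]
clip leg tip px side z 14 [[ 530.04 -286.     14.  ]] grip top corners side [[ 514.97 -282.91  102.  ]
 [ 556.26 -285.27  102.  ]]
0.15 [222.   610.39 230.61]
```

Call:
move_arm:
  rows: [-0.97,-0.34,-0.3,0,0,-0.069,1,-0.97,-0.34,-0.3,0,0,-0.069,1,-0.97,-0.34,-0.3,0,0,-0.069,1,-0.97,-0.34,-0.3,0,0,-0.069,1]

```text
t: 0.65
position: [385.4, 477.4, 292.4]
orientation: [-180.0, 0.1, 172.1]
force: [0.0, 0.5, 0.4]
grip_width: 85.3
```

```bash
python3 - <<'E'
from h import *
np.set_printoptions(suppress=True,precision=3)
s=sense();print(s['t'],s['position'],s['orientation'],s['joints'])
print(shares((497,90,290),(180,0,181.8)))
E
```

```text
0.65 [385.38  477.383 292.352] [-179.996    0.138  172.108] [-55.222  23.88   -0.185  90.179   0.219  65.883  26.627]
(array([-0.819, -1.842,  0.014]), array([-0.   ,  0.001, -0.054]))
```

Call:
move_arm:
  rows: [-0.41,-0.92,0,0,0,-0.054,1,-0.41,-0.92,0,0,0,-0.054,1,-0.41,-0.92,0,0,0,-0.054,1,-0.41,-0.92,0,0,0,-0.054,1]

```text
t: 1.15
position: [439.9, 282.5, 291.3]
orientation: [-179.9, 0.0, -178.2]
force: [-0.8, 0.7, -1.4]
grip_width: 85.2
```

```bash
python3 - <<'E'
from h import *
np.set_printoptions(suppress=True,precision=3)
s=sense();print(s['t'],s['position'],s['orientation'],s['joints'])
print(shares((497,90,270),(180,0,181.8)))
E
```

```text
1.15 [439.892 282.492 291.312] [-179.889    0.02  -178.24 ] [-39.078  14.59    1.648 103.498  -0.354  61.967  54.444]
(array([-0.256, -0.971,  0.109]), array([-0.001,  0.   , -0.   ]))
```

Call:
move_arm:
  rows: [-0.256,-0.971,0.1,0,0,0,1,-0.256,-0.971,0.1,0,0,0,1,-0.256,-0.971,0.1,0,0,0,1,-0.256,-0.971,0.1,0,0,0,1,-0.256,-0.971,0.1,0,0,0,1]

```text
t: 1.78
position: [496.8, 95.6, 271.1]
orientation: [180.0, -0.0, -177.9]
force: [0.5, 0.3, -0.1]
grip_width: 85.3
```

```bash
python3 - <<'E'
from h import *
np.set_printoptions(suppress=True,precision=3)
s=sense();print(s['t'],s['position'],s['orientation'],s['joint_vel'])
c=camera_info('wrist');im=grab_frame('wrist')
print(proj(c,[(497.4,90.2,140),(499,39.8,140)]))
cv2.imwrite('pics/w1.png',im[:,:,::-1])
np.savez('w1.npz',**{k:np.array(v) for k,v in c.items()})
E
```

```text
1.775 [496.789  95.645 271.127] [ 179.981   -0.023 -177.889] [-1.996 -0.179 -2.279 -0.2   -0.404 -0.033 -0.695]
[[316.158 191.434]
 [254.851 191.222]]
```

View pics/w1.png

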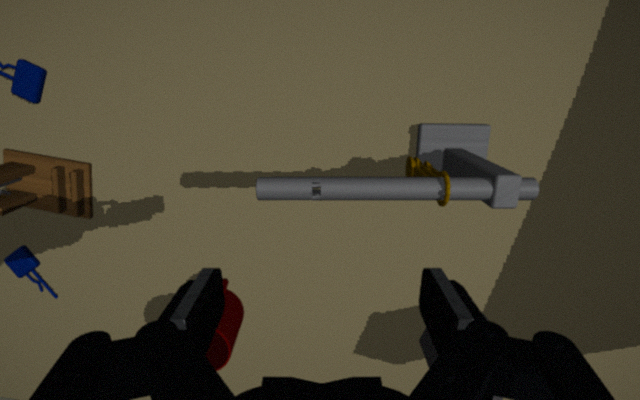

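The wrist view shows the cross-hole at (316,189), about 2 px from where the top view predicts it, and the rail's end at x=257. I'll zoom to refine.

```bash
python3 - <<'E'
from h import *
np.set_printoptions(suppress=True,precision=2)
im=cv2.imread('pics/w1.png');
g=np.clip((im/255.)**0.6*255,0,255).astype('uint8')
cv2.imwrite('pics/w1z.png',cv2.resize(g[165:215,245:345],None,fx=8,fy=8,interpolation=cv2.INTER_CUBIC))
cv2.imwrite('pics/w1y.png',cv2.resize(g[130:230,0:130],None,fx=6,fy=6,interpolation=cv2.INTER_CUBIC)[:600])
gr=im.astype(float)
for x in (265,280,300,340,360,380): 
    b=im[165:215,x].astype(int); print(x,(b[:,0]-b[:,2]*0.8).astype(int).tolist())
E
```

```text
265 [-9, -7, -14, -12, -14, -8, -11, -9, -7, -7, -2, -5, 5, 13, 13, 17, 17, 17, 18, 19, 19, 20, 20, 23, 21, 19, 21, 18, 15, 13, 17, 18, 13, 15, 5, -7, -10, -12, -9, -15, -9, -14, -13, -12, -15, -11, -12, -10, -10, -6]
280 [-10, -11, -10, -12, -9, -11, -8, -4, -9, -9, -8, -3, 7, 14, 12, 15, 20, 16, 16, 14, 20, 22, 19, 18, 17, 19, 20, 16, 18, 15, 15, 16, 14, 12, 6, -3, -6, -9, -13, -13, -11, -12, -10, -11, -14, -11, -9, -10, -14, -14]
300 [-12, -5, -11, -10, -13, -10, -8, -4, -5, -9, -5, -1, 6, 12, 12, 13, 11, 18, 21, 21, 17, 20, 21, 20, 21, 20, 20, 18, 17, 15, 18, 14, 14, 14, 5, -4, -15, -10, -11, -11, -12, -12, -13, -11, -8, -12, -11, -10, -10, -12]
340 [-11, -9, -7, -8, -3, -7, -9, -1, -8, -6, -8, 0, 9, 10, 15, 15, 13, 19, 18, 20, 20, 19, 20, 21, 23, 21, 19, 18, 17, 17, 15, 16, 13, 12, 4, -7, -8, -13, -14, -13, -11, -11, -10, -10, -8, -12, -10, -11, -14, -13]
360 [-8, -9, -8, -5, -7, -5, -7, -9, -4, -6, -6, 0, 6, 11, 13, 12, 16, 20, 18, 20, 18, 24, 23, 23, 22, 20, 19, 19, 20, 14, 16, 15, 14, 17, 9, -5, -12, -8, -9, -12, -11, -10, -12, -9, -14, -10, -10, -12, -12, -9]
380 [-6, -5, -5, -8, -7, -7, -7, -7, -8, -8, -7, -3, 7, 10, 11, 18, 14, 17, 20, 20, 22, 21, 21, 19, 17, 20, 19, 19, 18, 16, 15, 20, 16, 12, 7, -7, -11, -10, -13, -11, -8, -10, -11, -10, -10, -9, -14, -8, -11, -9]
```

View pics/w1z.png

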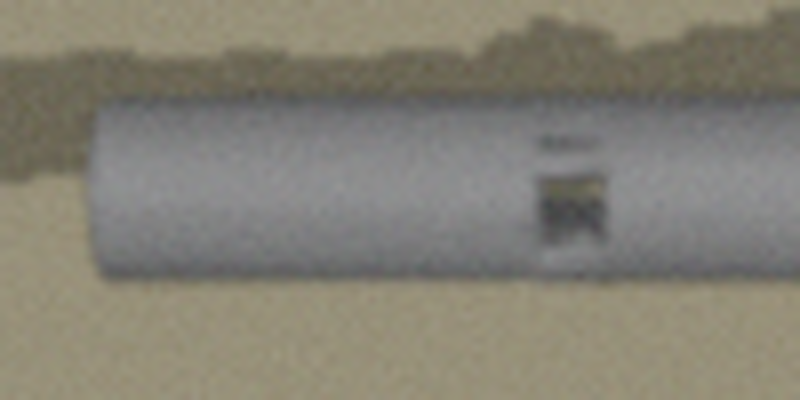

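```bash
python3 - <<'E'
from h import *
np.set_printoptions(suppress=True,precision=2)
c=dict(np.load('w1.npz'))
print('axis pts z130',onz(c,[(265,187.9),(300,187.9),(380,187.9)],130))
print('hole z140',onz(c,[(316.2,191.0)],140), 'end axis',onz(c,[(256.5,187.9)],130))
ct=camera_info('top')
print('tri hole',tri([c,ct],[(316.2,190.5),(241.1,247.5)]))
E
```

```text
axis pts z130 [[498.84  46.64 130.  ]
 [497.79  76.37 130.  ]
 [495.33 144.24 130.  ]]
hole z140 [[497.03  90.22 140.  ]] end axis [[499.09  39.39 130.  ]]
tri hole [497.48  90.36 137.45]
```

View pics/w1y.png

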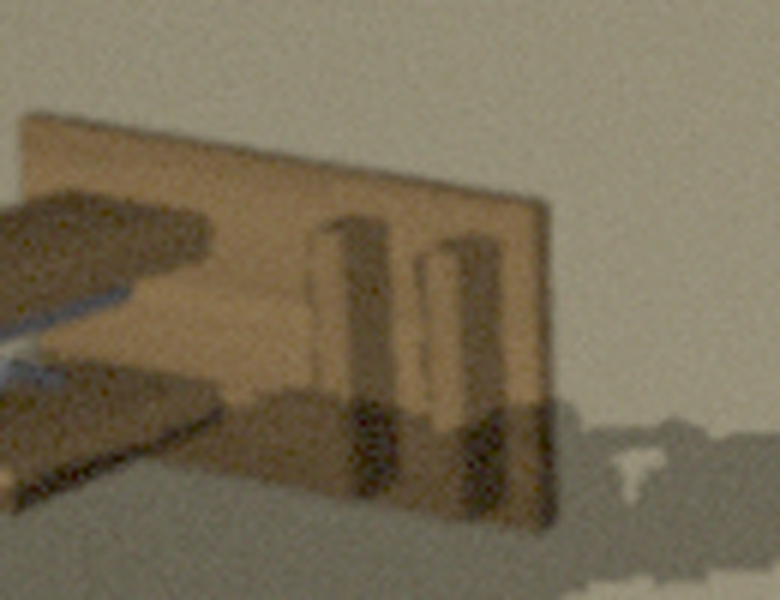

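Call:
move_arm:
  rows: [-0.1,-0.97,0,0,0,0.053,1,-0.1,-0.97,0,0,0,0.053,1,-0.1,-0.97,0,0,0,0.053,1,-0.1,-0.97,0,0,0,0.053,1]

```text
t: 2.33
position: [524.5, -100.4, 271.6]
orientation: [-179.9, 0.1, 172.4]
force: [0.2, 0.6, -0.2]
grip_width: 85.7
```

```bash
python3 - <<'E'
from h import *
np.set_printoptions(suppress=True,precision=3)
s=sense();print(s['t'],s['position'],s['orientation'])
print(shares((535.8,-286.7,230),(180,0,172.5)))
E
```

```text
2.325 [ 524.516 -100.363  271.565] [-179.928    0.053  172.401]
(array([-0.179, -0.916,  0.209]), array([-0.   ,  0.   , -0.001]))
```

Call:
move_arm:
  rows: [-0.179,-0.91,0.2,0,0,0,1,-0.179,-0.91,0.2,0,0,0,1,-0.179,-0.91,0.2,0,0,0,1,-0.179,-0.91,0.2,0,0,0,1,-0.179,-0.91,0.2,0,0,0,1]

```text
t: 2.95
position: [537.5, -279.9, 230.9]
orientation: [179.9, -0.0, 172.8]
force: [1.3, -0.0, -0.1]
grip_width: 85.6
```

```bash
python3 - <<'E'
from h import *
np.set_printoptions(suppress=True,precision=3)
s=sense();print(s['t'],s['position'],s['orientation'],abs(s['joint_vel']).max())
c=camera_info('wrist');im=grab_frame('wrist')
cv2.imwrite('pics/w2.png',im[:,:,::-1]);np.savez('w2.npz',**{k:np.array(v) for k,v in c.items()})
s=sense();print(s['t'],s['position'],s['orientation'],abs(s['joint_vel']).max())
g=np.clip((im/255.)**0.6*255,0,255).astype('uint8')
p=proj(c,[(535.8,-286.7,102)])[0];print(p);x,y=p.astype(int)
print(x-50,y-40)
cv2.imwrite('pics/w2z.png',cv2.resize(g[max(y-40,0):y+40,x-50:x+50,::-1],None,fx=7,fy=7,interpolation=cv2.INTER_CUBIC))
E
```

```text
2.95 [ 537.538 -279.869  230.891] [179.885  -0.013 172.803] 1.087794951418738
3.0 [ 537.665 -279.378  231.177] [179.879   0.009 172.862] 0.6170044544776075
[314.028 190.513]
264 150
```

View pics/w2.png

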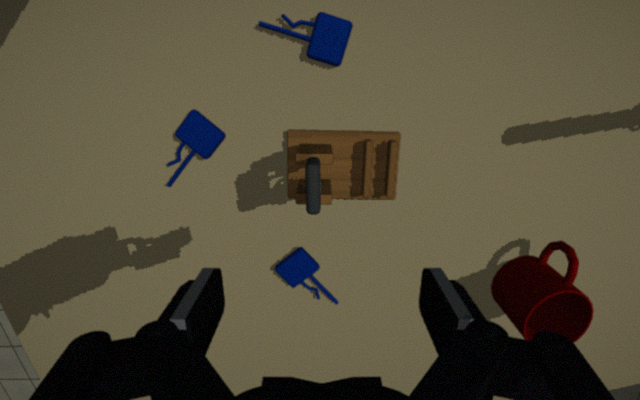

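View pics/w2z.png

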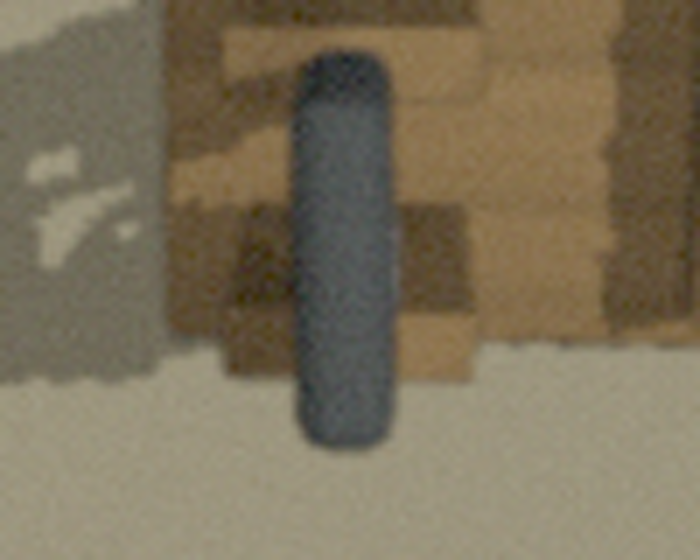

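```bash
python3 - <<'E'
from h import *
np.set_printoptions(suppress=True,precision=3)
c=dict(np.load('w2.npz'))
z=lambda p:[(264+x/7-.43,150+y/7-.43) for x,y in p]
P=onz(c,z([(344,272),(343,95),(346,448),(297,270),(391,270)]),102);print(P)
d=P[2]-P[1];print(np.degrees(np.arctan2(d[1],d[0])),np.linalg.norm(d))
print(shares((535.5,-286.8,160),(180,0,172.5)))
E
```

```text
[[ 533.914 -287.524  102.   ]
 [ 513.202 -284.844  102.   ]
 [ 555.509 -290.204  102.   ]
 [ 532.984 -292.894  102.   ]
 [ 534.365 -282.091  102.   ]]
-7.221470007368624 42.64472818622611
(array([ 0.006, -0.039,  0.356]), array([0.001, 0.   , 0.002]))
```

Call:
move_arm:
  rows: [0.011,-0.041,0.36,0,0,0.001,1,0.011,-0.041,0.36,0,0,0.001,1,0.011,-0.041,0.36,0,0,0.001,1]

```text
t: 3.38
position: [533.6, -289.2, 159.9]
orientation: [180.0, -0.0, 172.5]
force: [-0.1, -0.6, 0.1]
grip_width: 85.3
```

```bash
python3 - <<'E'
from h import *
np.set_printoptions(suppress=True,precision=4)
s=sense();print(s['t'],s['position'],s['orientation'],s['force'])
print(shares((534.7,-287.2,72),(180,0,172.7)))
E
```

```text
3.375 [ 533.6243 -289.2133  159.8755] [179.9522  -0.0141 172.5489] [-0.0572 -0.6042  0.1414]
(array([-0.0041,  0.0103,  0.4394]), array([ 0.0003, -0.0001, -0.0008]))
```

Call:
move_arm:
  rows: [-0.004,0.009,0.2,0,0,0,1,-0.004,0.009,0.4,0,0,0,1,-0.004,0.009,0.435,0,0,0,1,-0.004,0.009,0.435,0,0,0,1]

```text
t: 3.88
position: [535.3, -289.3, 74.1]
orientation: [-180.0, 0.1, 172.5]
force: [0.3, -0.4, 0.4]
grip_width: 85.4
```

```bash
python3 - <<'E'
from h import *
np.set_printoptions(suppress=True,precision=4)
c=camera_info('wrist');im=grab_frame('wrist')
s=sense();print(s['t'],s['position'],s['orientation'],s['force'])
g=np.clip((im/255.)**0.6*255,0,255).astype('uint8')
cv2.imwrite('pics/w3.png',g[:,:,::-1])
print(shares((534.7,-287.2,72),(180,0,172.7)))
E
```

```text
3.925 [ 535.6145 -289.6877   74.5718] [-179.9459    0.188   172.4484] [ 0.1762 -0.2655  0.3551]
(array([0.0062, 0.0117, 0.0128]), array([-0.0003,  0.001 , -0.0014]))
```

View pics/w3.png

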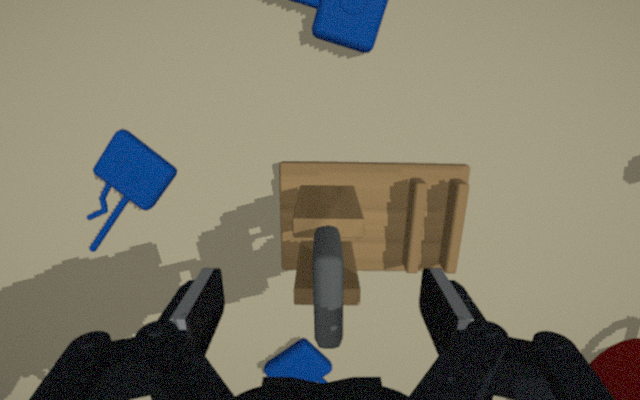

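Call:
move_arm:
  rows: [0.004,0.012,0.011,0,0,0,1,0.004,0.012,0.011,0,0,0,-0.3,0.004,0.012,0.011,0,0,0,-1,0.004,0.012,0.011,0,0,0,-1,0.004,0.012,0.011,0,0,0,-1]
  newtons: 60

```text
t: 4.55
position: [533.5, -286.6, 70.1]
orientation: [-180.0, 0.0, 172.4]
force: [0.4, -0.0, 0.6]
grip_width: 12.6
```

Call:
move_arm:
  rows: [0,0,0,0,0,0,-1,0,0,0,0,0,0,-1,0,0,0,0,0,0,-1]

```text
t: 4.92
position: [533.6, -286.7, 70.2]
orientation: [-180.0, 0.0, 172.4]
force: [-0.2, -0.7, 2.3]
grip_width: 11.2
```

```bash
python3 - <<'E'
from h import *
np.set_printoptions(suppress=True,precision=4)
im=grab_frame('wrist')
s=sense();print(s['t'],s['position'],s['orientation'],s['force'],s['grip_width'])
g=np.clip((im/255.)**0.6*255,0,255).astype('uint8')
cv2.imwrite('pics/w4.png',g[:,:,::-1])
E
```

```text
4.975 [ 533.5941 -286.7058   70.2441] [-179.9905    0.0168  172.435 ] [-0.0086  0.1856  2.6493] 11.156338096371467
```

View pics/w4.png

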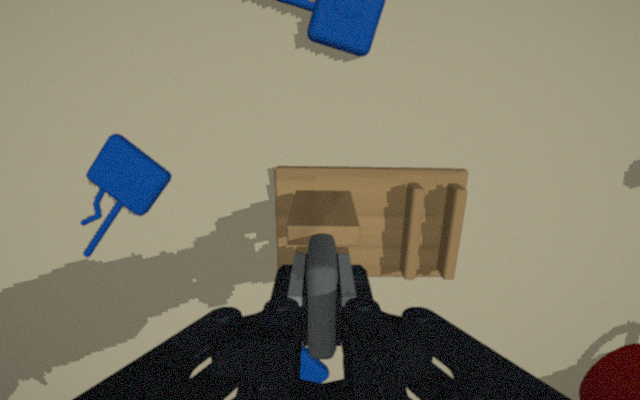

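The clip is pinched at a width of about 11–12 mm, as expected. Next I lift it.

Call:
move_arm:
  rows: [0,0,-0.1,0,0,0,-1,0,0,-0.3,0,0,0,-1,0,0,-0.55,0,0,0,-1,0,0,-0.8,0,0,0,-1,0,0,-0.8,0,0,0,-1]

```text
t: 5.6
position: [535.9, -288.1, 235.7]
orientation: [-179.9, 0.5, 172.4]
force: [-0.1, -0.2, -0.7]
grip_width: 11.4
```

Call:
move_arm:
  rows: [0,0,0,0,0,0,-1]

```text
t: 5.72
position: [533.2, -286.2, 230.4]
orientation: [180.0, 0.0, 172.4]
force: [-0.7, -0.5, -0.8]
grip_width: 11.3
```

```bash
python3 - <<'E'
from h import *
np.set_printoptions(suppress=True,precision=4)
for n in ('wrist','side','top'):
    im=grab_frame(n)
    g=np.clip((im/255.)**0.6*255,0,255).astype('uint8')
    cv2.imwrite(f'pics/{n}5.png',g[:,:,::-1])
s=sense();print(s['t'],s['position'],s['orientation'],s['force'],s['grip_width'])
p=s['position']-[0,0,4.2]
print(proj(camera_info('side'),[p,p-[0,0,52]]))
print(shares((520,-100,250),(180,0,182)))
E
```

```text
5.875 [ 532.6546 -286.0345  228.8727] [179.9595  -0.1415 172.4437] [ 0.3701 -0.6178 -1.1095] 11.51572548608593
[[285.3068 211.7642]
 [286.1823 235.7119]]
(array([ 0.1853,  0.9138, -0.1045]), array([ 0.0003, -0.0008, -0.0531]))
```

View pics/wrist5.png

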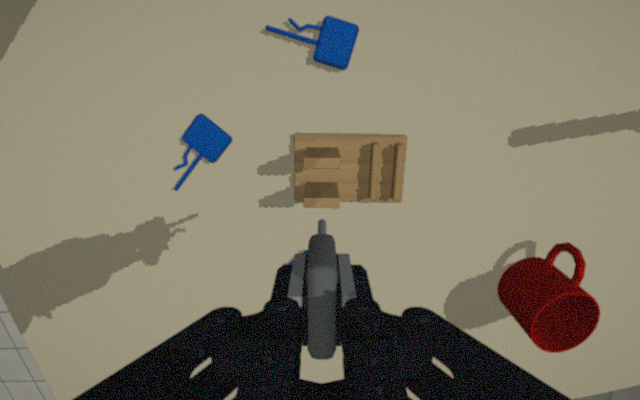

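View pics/side5.png

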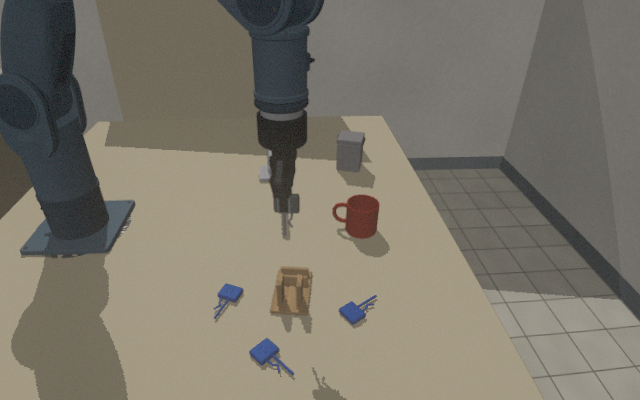

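Call:
move_arm:
  rows: [0.14,0.92,-0.1,0,0,-0.053,-1,0.14,0.92,-0.1,0,0,-0.053,-1,0.14,0.92,-0.1,0,0,-0.053,-1,0.14,0.92,-0.1,0,0,-0.053,-1,0.14,0.92,-0.1,0,0,-0.053,-1]

```text
t: 6.5
position: [529.5, -100.9, 249.5]
orientation: [-180.0, -0.1, -178.0]
force: [-0.4, -0.2, 0.1]
grip_width: 11.3
```

```bash
python3 - <<'E'
from h import *
np.set_printoptions(suppress=True,precision=4)
im=grab_frame('wrist')
g=np.clip((im/255.)**0.6*255,0,255).astype('uint8')
cv2.imwrite(f'pics/w6.png',cv2.resize(g[190:300,250:400,::-1],None,fx=5,fy=5,interpolation=cv2.INTER_CUBIC))
s=sense();print(s['t'],s['position'],s['orientation'],s['force'],s['grip_width'])
print(shares((502,90.2,225),(180,0,182)))
E
```

```text
6.55 [ 529.4825 -101.7788  249.5118] [-179.9577   -0.0732 -178.1108] [ 0.4648 -0.5342 -1.3277] 11.17373105200729
(array([0.1055, 0.964 , 0.122 ]), array([-0.0002, -0.0004, -0.0006]))
```

View pics/w6.png

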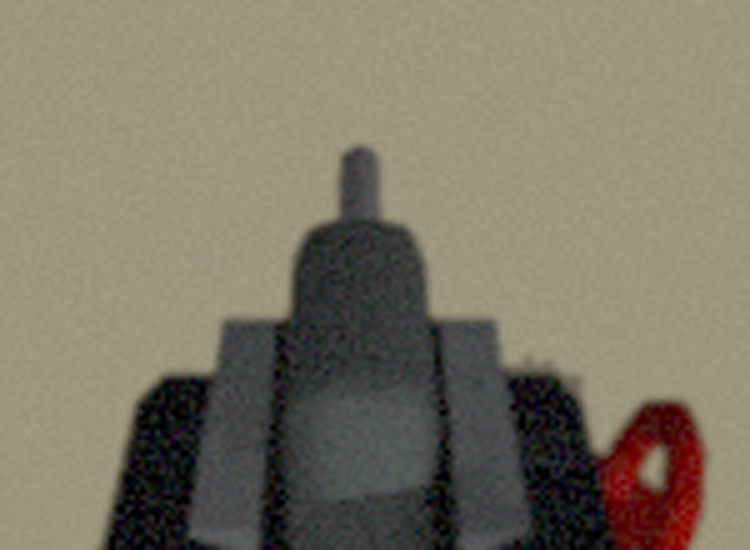

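```bash
python3 - <<'E'
from h import *
np.set_printoptions(suppress=True,precision=3)
c=camera_info('wrist');s=sense();print(s['position'])
P=onz(c,[(321.2,219.2),(317.8,225),(325.6,225)],s['position'][2]-56.2);print(P)
R=Rn.from_euler('xyz',s['orientation'],degrees=True)
print('tool frame',R.inv().apply(P-s['position']))
E
```

```text
[ 529.482 -101.779  249.512]
[[ 524.915 -103.324  193.312]
 [ 528.807 -105.291  193.312]
 [ 528.652 -100.498  193.312]]
tool frame [[ 4.544 -1.352 56.207]
 [ 0.719 -3.447 56.204]
 [ 0.716  1.349 56.2  ]]
```

Call:
move_arm:
  rows: [0.1,0.964,0.1,0,0,0,-1,0.1,0.964,0.1,0,0,0,-1,0.1,0.964,0.1,0,0,0,-1,0.1,0.964,0.1,0,0,0,-1,0.1,0.964,0.1,0,0,0,-1]

```text
t: 7.18
position: [503.5, 90.1, 229.7]
orientation: [-179.9, -0.0, -178.1]
force: [0.3, -0.4, 0.3]
grip_width: 11.2
```

Call:
move_arm:
  rows: [0,0,0,0,0,0,-1,0,0,0,0,0,0,-1]

```text
t: 7.42
position: [503.7, 89.6, 230.2]
orientation: [-180.0, 0.0, -178.2]
force: [0.2, -0.8, -0.2]
grip_width: 11.2
```

```bash
python3 - <<'E'
from h import *
np.set_printoptions(suppress=True,precision=4)
s=sense();c=camera_info('wrist');im=grab_frame('wrist')
g=np.clip((im/255.)**0.6*255,0,255).astype('uint8')
cv2.imwrite(f'pics/w7.png',cv2.resize(g[165:275,250:400,::-1],None,fx=5,fy=5,interpolation=cv2.INTER_CUBIC))
np.savez('w7.npz',**{k:np.array(v) for k,v in c.items()},p=s['position'],o=s['orientation'])
print(s['t'],s['position'],s['orientation'],s['force'],s['grip_width'])
s=sense();print(s['position'])
E
```

```text
7.425 [503.729   89.6389 230.1622] [-179.9711    0.0132 -178.2056] [ 0.1629 -0.8373 -0.193 ] 11.192442623784718
[503.6411  90.0146 230.1862]
```

View pics/w7.png

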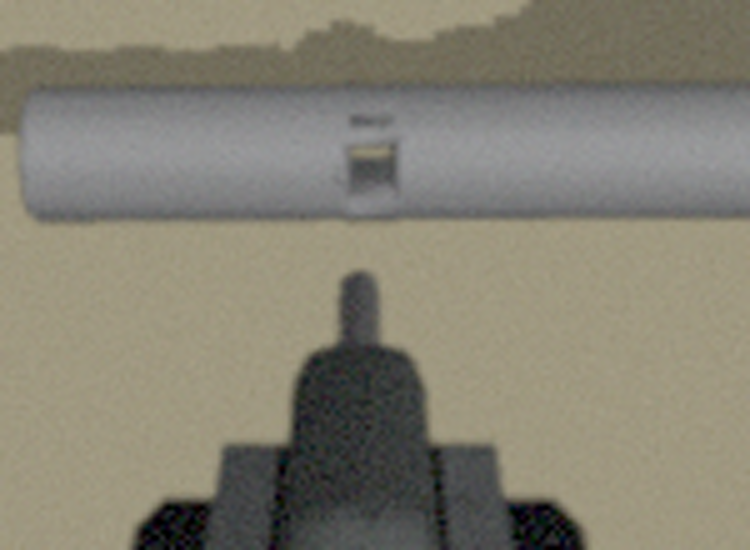

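```bash
python3 - <<'E'
from h import *
np.set_printoptions(suppress=True,precision=3)
d=np.load('w7.npz');c={k:d[k] for k in ('fx','fy','cx','cy','distortion','R','t')}
print(d['p'])
T=onz(c,[(321.2,218.6)],d['p'][2]-56.2);print('tip edge',T)
print('hole',onz(c,[(324.0,198.2),(324,197.2)],140))
# silhouette rows 83..217 zoom -> axis
print('axis',onz(c,[(324,165+150/5-.4)],130),'end',onz(c,[(250+21/5-.4,194.6)],130))
print('leg at tip tool',Rn.from_euler('xyz',d['o'],degrees=True).inv().apply(T-d['p']))
E
```

```text
[503.729  89.639 230.162]
tip edge [[498.882  88.112 173.962]]
hole [[496.752  89.979 140.   ]
 [496.015  89.955 140.   ]]
axis [[497.237  90.062 130.   ]] end [[498.793  38.733 130.   ]]
leg at tip tool [[ 4.905 -1.346 56.2  ]]
```

Call:
move_arm:
  rows: [0.016,0.009,0.07,0,0,0,-1,0.016,0.009,0.13,0,0,0,-1,0.016,0.009,0.13,0,0,0,-1,0.016,0.009,0.13,0,0,0,-1]

```text
t: 7.98
position: [500.1, 93.2, 204.0]
orientation: [-180.0, -0.0, -178.0]
force: [0.2, 0.9, -1.1]
grip_width: 11.1
```

```bash
python3 - <<'E'
from h import *
np.set_printoptions(suppress=True,precision=4)
s=sense();c=camera_info('wrist');im=grab_frame('wrist')
g=np.clip((im/255.)**0.6*255,0,255).astype('uint8')
cv2.imwrite(f'pics/w8.png',cv2.resize(g[185:265,270:370,::-1],None,fx=7,fy=7,interpolation=cv2.INTER_CUBIC))
np.savez('w8.npz',**{k:np.array(v) for k,v in c.items()},p=s['position'],o=s['orientation'])
print(s['t'],s['position'],s['orientation'],s['force'],s['grip_width'])
im=grab_frame('side');g=np.clip((im/255.)**0.6*255,0,255).astype('uint8')
cv2.imwrite(f'pics/s8.png',cv2.resize(g[90:190,220:320,::-1],None,fx=6,fy=6,interpolation=cv2.INTER_CUBIC))
s=sense();print(s['position'])
E
```

```text
7.975 [500.1202  93.2131 204.0173] [-179.9921   -0.0071 -178.0145] [ 0.1833  0.8527 -1.0808] 11.091365545897172
[500.3574  93.2475 204.3913]
```

View pics/w8.png

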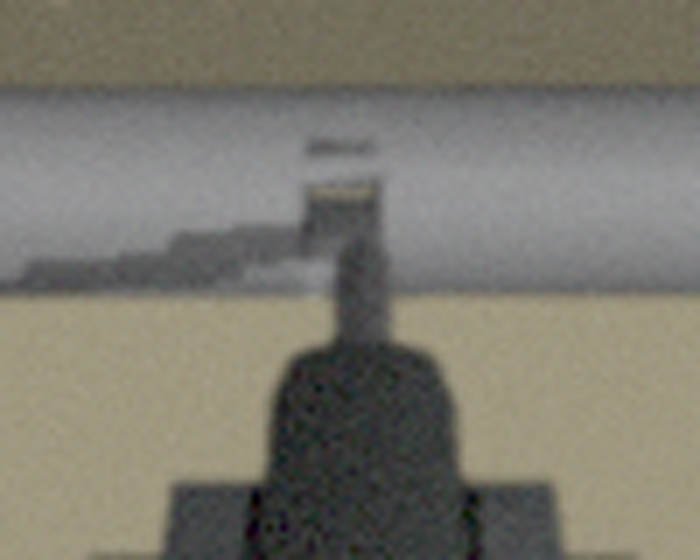

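View pics/s8.png

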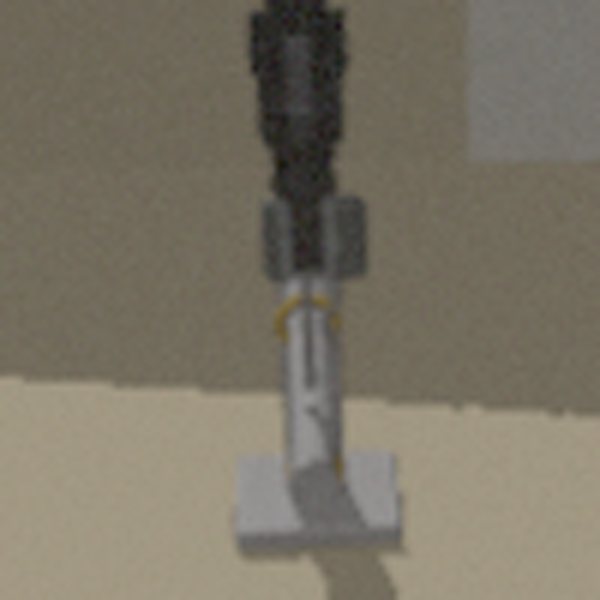

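```bash
python3 - <<'E'
from h import *
np.set_printoptions(suppress=True,precision=3)
d=np.load('w8.npz');c={k:d[k] for k in ('fx','fy','cx','cy','distortion','R','t')}
print('tip edge',onz(c,[(321.1,218.9)],d['p'][2]-56.2))
print('hole',onz(c,[(318.3,185+220/7-.43)],140))
print('axis',onz(c,[(318.3,185+(90+292)/14-.43)],130))
E
```

```text
tip edge [[495.461  91.639 147.817]]
hole [[496.61   89.896 140.   ]]
axis [[497.501  89.838 130.   ]]
```

Call:
move_arm:
  rows: [0,-0.009,0.01,0,0,0,-1,0,-0.009,0.02,0,0,0,-1,0,-0.009,0.02,0,0,0,-1]

```text
t: 8.45
position: [500.0, 91.3, 199.9]
orientation: [-180.0, -0.0, -178.0]
force: [-0.8, 0.1, -0.9]
grip_width: 11.5
```

```bash
cat > look.py <<'E'
from h import *
import sys
np.set_printoptions(suppress=True,precision=3)
n=sys.argv[1]
s=sense();im=grab_frame('wrist')
g=np.clip((im/255.)**0.6*255,0,255).astype('uint8')
cv2.imwrite(f'pics/w{n}.png',cv2.resize(g[185:265,270:370,::-1],None,fx=7,fy=7,interpolation=cv2.INTER_CUBIC))
print(s['t'],s['position'],s['orientation'],s['force'],s['wrist_torque'],s['grip_width'])
E
python3 look.py 9
```

```text
8.45 [499.998  91.347 199.934] [-179.995   -0.017 -178.027] [-0.822  0.12  -0.858] [0.008 0.024 0.06 ] 11.495000589057513
```

View pics/w9.png

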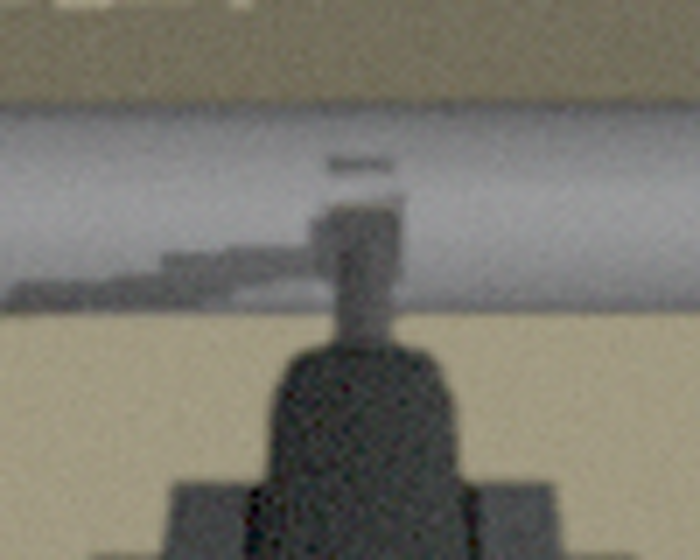

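The leg is lined up with the hole, within about 0.5 px along the rail. I'll feel down gently.

Call:
move_arm:
  rows: [0,0,0.008,0,0,0,-1,0,0,0.016,0,0,0,-1,0,0,0.024,0,0,0,-1,0,0,0.03,0,0,0,-1]

```text
t: 9.0
position: [500.1, 91.4, 194.0]
orientation: [-180.0, -0.0, -178.0]
force: [0.0, 0.4, -1.8]
grip_width: 11.0
```

```bash
python3 look.py 10
```

```text
9.0 [500.066  91.384 193.957] [-179.996   -0.006 -178.023] [ 0.012  0.356 -1.767] [-0.008 -0.016 -0.034] 11.00743701435346
```

Call:
move_arm:
  rows: [0,0,0.008,0,0,0,-1,0,0,0.016,0,0,0,-1,0,0,0.02,0,0,0,-1]

```text
t: 9.43
position: [500.0, 91.4, 190.0]
orientation: [-180.0, -0.0, -178.0]
force: [-0.9, 0.3, -0.6]
grip_width: 10.8
```

```bash
python3 look.py 11
```

```text
9.425 [500.041  91.411 189.958] [-179.999   -0.011 -178.023] [-0.937  0.294 -0.552] [ 0.04  -0.019 -0.027] 10.774812242602035
```

View pics/w11.png

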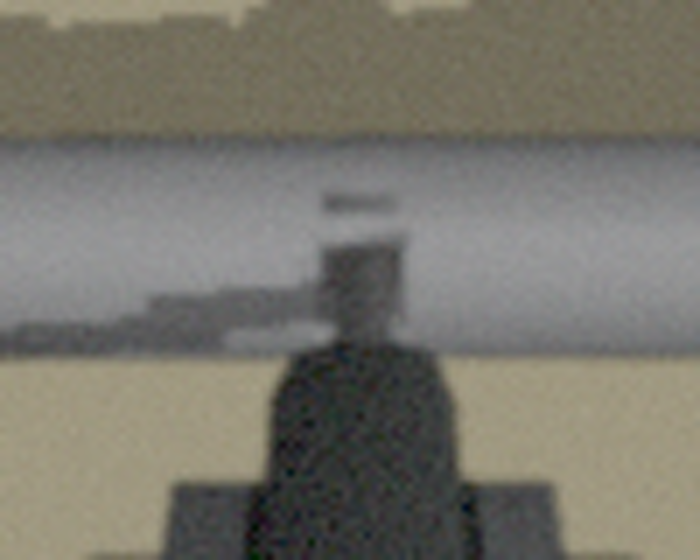

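Call:
move_arm:
  rows: [0,0,0.015,0,0,0,-1,0,0,0.03,0,0,0,-1,0,0,0.045,0,0,0,-1,0,0,0.06,0,0,0,-1]

```text
t: 9.98
position: [500.1, 91.4, 177.8]
orientation: [-180.0, -0.0, -178.0]
force: [0.2, -1.2, -0.9]
grip_width: 11.0
```

```bash
python3 look.py 12
```

```text
9.975 [500.105  91.406 177.841] [-179.999   -0.003 -178.023] [ 0.186 -1.241 -0.945] [-0.045  0.017  0.043] 11.048766264291395
```

Call:
move_arm:
  rows: [0,0,0.01,0,0,0,-1,0,0,0.02,0,0,0,-1,0,0,0.03,0,0,0,-1,0,0,0.04,0,0,0,-1,0,0,0.045,0,0,0,-1]

```text
t: 10.65
position: [500.1, 91.4, 169.0]
orientation: [-180.0, -0.0, -178.0]
force: [0.6, -0.6, -0.6]
grip_width: 11.3
```

Call:
move_arm:
  rows: [0,0,0.007,0,0,0,-1,0,0,0.014,0,0,0,-1]

```text
t: 10.9
position: [500.2, 91.4, 166.2]
orientation: [-180.0, 0.0, -178.0]
force: [0.5, -0.2, -1.2]
grip_width: 11.2
```

Call:
move_arm:
  rows: [0,0,0.007,0,0,0,-1,0,0,0.014,0,0,0,-1]

```text
t: 11.15
position: [500.5, 91.5, 163.6]
orientation: [180.0, 0.1, -178.0]
force: [0.6, -0.0, 1.0]
grip_width: 11.3
```

Call:
move_arm:
  rows: [0,0,0.007,0,0,0,-1,0,0,0.014,0,0,0,-1]

```text
t: 11.4
position: [500.9, 91.5, 161.0]
orientation: [180.0, 0.1, -178.0]
force: [1.9, -0.2, 2.4]
grip_width: 10.8
```

Call:
move_arm:
  rows: [0,0,0.007,0,0,0,-1,0,0,0.014,0,0,0,-1]

```text
t: 11.65
position: [501.0, 91.5, 158.3]
orientation: [180.0, 0.1, -178.0]
force: [3.9, 0.1, 2.7]
grip_width: 10.9
```

Call:
move_arm:
  rows: [0,0,0.007,0,0,0,-1,0,0,0.014,0,0,0,-1]

```text
t: 11.9
position: [500.9, 91.5, 155.2]
orientation: [180.0, 0.1, -178.0]
force: [5.2, 0.5, -0.0]
grip_width: 11.4
```

Call:
move_arm:
  rows: [0,0,0.007,0,0,0,-1,0,0,0.014,0,0,0,-1]

```text
t: 12.15
position: [500.8, 91.4, 152.2]
orientation: [-180.0, 0.1, -178.0]
force: [6.1, -0.1, -2.3]
grip_width: 11.2
```

Call:
move_arm:
  rows: [0,0,0.007,0,0,0,-1,0,0,0.014,0,0,0,-1]

```text
t: 12.4
position: [500.4, 91.3, 149.1]
orientation: [-180.0, 0.0, -178.0]
force: [4.8, 0.8, -2.1]
grip_width: 11.1
```

Call:
move_arm:
  rows: [0,0,0.005,0,0,0,-1,0,0,0.01,0,0,0,-1]

```text
t: 12.65
position: [499.8, 91.3, 147.1]
orientation: [-180.0, -0.0, -178.0]
force: [3.8, 0.6, -2.0]
grip_width: 11.3
```

```bash
python3 look.py 13
```

```text
12.65 [499.814  91.308 147.051] [-179.987   -0.039 -178.025] [ 3.761  0.6   -2.039] [ 0.086 -0.976  0.015] 11.300348042058326
```

Call:
move_arm:
  rows: [0,0,0.004,0,0,0,-1,0,0,0.008,0,0,0,-1]

```text
t: 12.95
position: [499.7, 91.4, 145.7]
orientation: [-180.0, -0.1, -178.0]
force: [2.5, -0.1, -1.5]
grip_width: 11.3
```

Call:
move_arm:
  rows: [0,0,0.003,0,0,0,-1,0,0,0.006,0,0,0,-1]

```text
t: 13.2
position: [499.6, 91.4, 144.5]
orientation: [-180.0, -0.1, -178.0]
force: [2.1, -0.3, -1.3]
grip_width: 11.6
```

Call:
move_arm:
  rows: [0,0,0.003,0,0,0,-1,0,0,0.005,0,0,0,-1]

```text
t: 13.45
position: [499.7, 91.4, 143.8]
orientation: [-180.0, -0.1, -178.0]
force: [-0.3, -0.1, 4.5]
grip_width: 11.4
```

```bash
sed -i 's/\[185:265,270:370/[185:285,270:370/; s/fx=7,fy=7/fx=6,fy=6/' look.py; python3 look.py 14
```

```text
13.45 [499.686  91.377 143.793] [-179.998   -0.053 -178.022] [-0.321 -0.098  4.486] [-0.094  0.09   0.032] 11.3980928718981
```

View pics/w14.png

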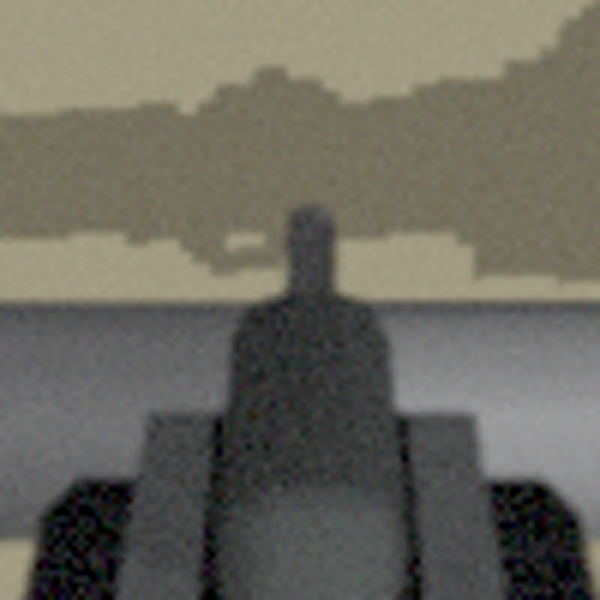

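Call:
move_arm:
  rows: [0,0,0.002,0,0,0,-1,0,0,0.002,0,0,0,-1]

```text
t: 13.75
position: [499.8, 91.4, 143.7]
orientation: [180.0, -0.0, -178.0]
force: [-1.3, -0.8, 6.9]
grip_width: 11.1
```

The force rose as the z position stopped: the clip is seated. Next I release and retreat straight up.

Call:
move_arm:
  rows: [0,0,-0.002,0,0,0,-0.4,0,0,-0.002,0,0,0,0,0,0,-0.002,0,0,0,0.3,0,0,-0.002,0,0,0,0.3,0,0,-0.002,0,0,0,0.3]

```text
t: 14.38
position: [500.1, 91.4, 143.6]
orientation: [-180.0, -0.0, -178.0]
force: [0.9, -0.1, -0.4]
grip_width: 55.4
```

```bash
python3 - <<'E'
from h import *
im=grab_frame('wrist');g=np.clip((im/255.)**0.6*255,0,255).astype('uint8')
cv2.imwrite('pics/w15.png',g[:,:,::-1]);s=sense();print(s['position'],s['force'],s['grip_width'])
E
```

```text
[500.08490144  91.38674957 143.67299994] [ 0.05176494  0.17791728 -0.0622292 ] 55.595754106094674
```

View pics/w15.png

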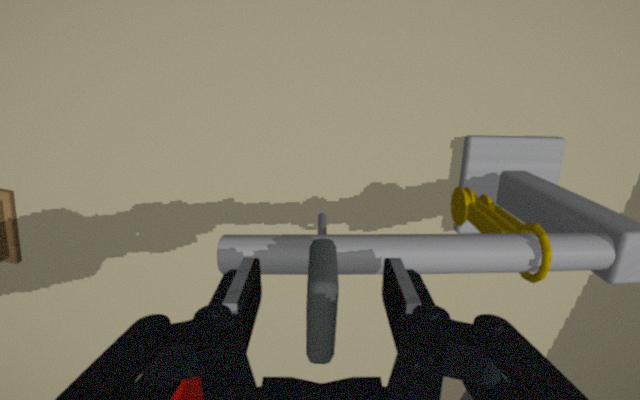

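The clip stands alone on the rail with both fingers clear of it, and the spoons hang undisturbed. I retreat up and look again.

Call:
move_arm:
  rows: [0,0,-0.1,0,0,0,0.3,0,0,-0.3,0,0,0,0.3,0,0,-0.55,0,0,0,0.3,0,0,-0.7,0,0,0,0.3,0,0,-0.7,0,0,0,0.3]

```text
t: 15.05
position: [501.6, 91.7, 286.1]
orientation: [179.9, 0.3, -178.0]
force: [0.1, -0.4, 0.1]
grip_width: 55.5
```

```bash
python3 - <<'E'
from h import *
np.set_printoptions(suppress=True,precision=2)
G=[]
for n,(y,x,h,w) in {'wrist':(130,240,120,160),'side':(100,220,120,160)}.items():
    im=grab_frame(n);g=np.clip((im/255.)**0.6*255,0,255).astype('uint8')[:,:,::-1]
    cv2.imwrite(f'pics/{n}16.png',g)
    cv2.imwrite(f'pics/{n}16z.png',cv2.resize(g[y:y+h,x:x+w],None,fx=5,fy=5,interpolation=cv2.INTER_CUBIC))
s=sense();print(s['t'],s['position'],s['force'],s['grip_width'])
# expected home: grip centre at tip(497.2,90.2)+5 in x
print(proj(camera_info('wrist'),[(502.2,90.3,176),(480.2,89,176),(524.2,91,176)]))
print(proj(camera_info('side'),[(480,84,140),(524,86,140),(480,84,176),(524,86,176),(497.2,90.2,88),(510.2,90.2,109)]))
E
```

```text
15.15 [499.78  91.37 283.27] [ 0.96 -0.64 -0.08] 55.68122593279697
[[321.48 203.11]
 [320.73 174.8 ]
 [321.42 229.92]]
[[264.82 158.56]
 [281.73 157.8 ]
 [264.04 145.98]
 [281.26 145.25]
 [272.4  174.64]
 [276.93 167.63]]
```

View pics/wrist16.png

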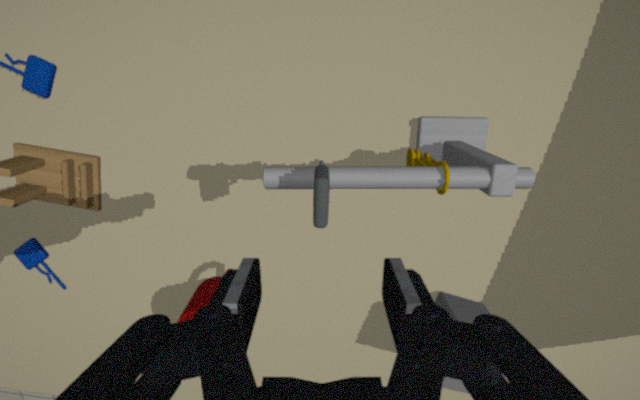

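View pics/side16z.png

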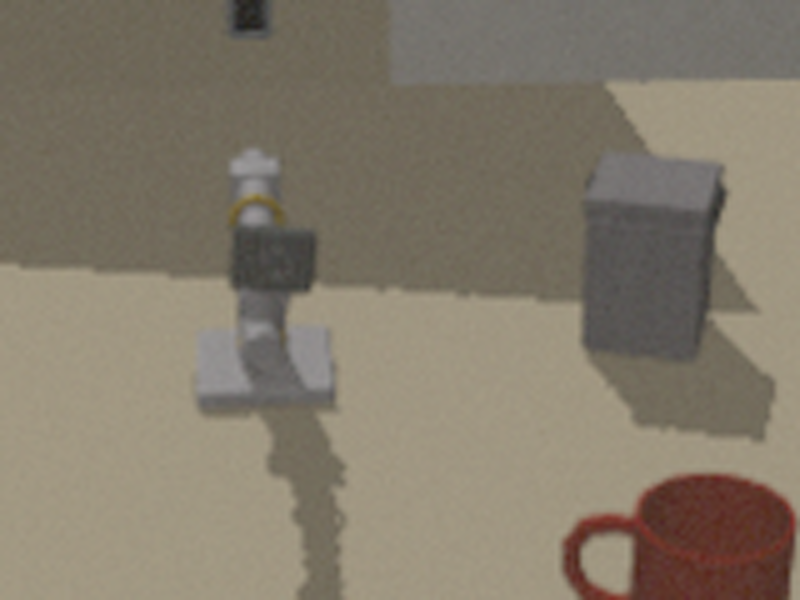

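The views match: the grip's underside is at side row 158 (158.2 predicted for home) and its top at 145.6 (145.6 predicted). The clip stands upright on the rail, and the robot is clear. I hand in.

```bash
python3 -c "
from cell import *
print(sign_off())"
```

```text
the job is handed in; nothing more can be done
None
```

I took the clip out of the rest and locked the open end of the rail with it. The job was handed in at about 15 s of the 72 s allowed; sign-off gives no verdict.

- **Finding the hole:** The cross-hole showed in the top and wrist views. I lined the leg up by camera and felt downward. It went in on the first try with no contact force, so no search along the rail was needed.
- **Pushing home:** The push rose to about 2.7 N downward and 6 N sideways as the bent leg spread, then the clip pulled itself down as the leg closed under the rail. The grip stopped on the rail at about 5–7 N, well under the 35 N limit.
- **Last checks:** After release, the side view put the grip's underside and top where a seated clip should be, within about half a pixel. The clip stood upright, the straight leg showed below the rail, and the fingers were clear, about 140 mm up. The spoons hung as before, and the arm never came near the mug or the tin.
- **Not seen directly:** The bent leg under the rail was hidden from the cameras. That it snapped in rests on the force pattern and the seated height. The downward push at the widest point was just under the 3–8 N given, though I only read the force every 0.25 s and the peak may have fallen between readings.

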